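# Put the shear-test parts back in their parking trays

## Robot

A 7-joint arm with a two-finger parallel gripper is mounted at the origin on the work surface. World frame = base frame: x ahead of the robot, y to its left, z up, the work surface at z = 0. Lengths are in m, angles in rad, forces in N, time in s.
With the tool pointing down it reaches from about 0.4 to 0.85 m from the base axis. Payload 10.4 kg.
Tool frame: the origin (TCP) lies between the finger pads; the fingertips stand 22 mm ahead of it and the grasp point (between the pads) lies 3 mm ahead of it (r.nose_length is the distance from the TCP to the fingertips, in m); z points along the fingers, y is the line along which they close (so a half turn about z gives the same grasp; the last joint's range is limited). The gripper opens to 87 mm and grips with 3 to 60 N. Pads are 19 mm wide; open, the fingers measure 117 mm over their backs; the gripper's body (75 mm by 190 mm) begins 51 mm behind the grasp point.
Start: joints at [1.273, 0.332, -0.065, 1.46, 0.022, 1.35, -0.088], TCP at [0.17, -0.602, 0.245] pointing down, gripper open.
Joint ranges: [-2.6, 2.6], [-0.5, 2.12], [-1.47, 1.34], [0.16, 2.42], [-1.27, 4.41], [0.06, 2.06], [-2.6, 2.6]. Speed limits (rad/s): [2.22, 2.22, 2.79, 2.79, 3.14, 3.14, 3.14].

## Interface

Orientations are given as a unit quaternion [x, y, z, w].
In Python, from bench import readout, cams, r gives the robot as it stands. The module is installed in compiled form; this text tells all that it offers.
- The arm moves only by the tool step_arm, never from a script. Its argument "deltas" is a list that holds one entry, the list of rows, each a list of 7 numbers: the turn, a rotation vector about the tool's x, y, z in rad, then the shift along the tool's x, y, z in m, then the opening in per cent of the stroke, from 0 (shut) to 100 (fully open). A call has 1 to 20 rows; each row is the pose to reach, as a shift and turn from the pose commanded when the call began, along the tool's axes at that moment; what a row does not reach only later rows make up. A row lasts 1/8 s, in which the tool goes at most 62.5 mm and 10.7 degrees, less where a joint would pass 70% of its speed; a pose out of reach is approached as far as the arm can. A call with a gripper value outside its range is refused whole. The fingers move at their own pace and stop on an object; "squeeze" is the grip in N (left out, the last holds). Time passes only in rows, so rows that repeat a pose let the fingers close. It gives the time, the measured TCP pose, the force, the opening and the grip force at its end, in the units of the state.
- readout.read_state(): the state, without advancing time (a new reading comes with each control period).
- cams.camera(name): name is "side" or "top" or "wrist"; returns a dict with "img" (480x640x3 uint8, red, green, blue), "fx", "fy", "cx", "cy" (pixels), "k1" (the pictures are not rectified: a ray, as slopes to the right and down, at radius r is drawn at 1 + k1 r^2 times it, then the intrinsics apply), "origin" and "rotation" of the camera in the world; the wrist camera has in their place "T_tool_cam" (4x4, takes a point from camera to tool coordinates, whose origin is the TCP and whose axes are the flange's). Camera axes: x right, y up, looking along -z (the intrinsics and any distortion apply to the point x, -y, -z); pixel columns grow to the right and rows downward; lengths in m; the calibration is good to about 2 mm. A picture is of the moment at which its call begins: read the wrist's pose just before it. There is no depth.
- r.close_job(): hands the job in; it is judged then, once.
The state is a dict: "time": time; "joint_positions": joint angles; "joint_vel": joint speeds; "joint_torque": joint torques, N m; "ee_pos": TCP position; "eef_rot": TCP orientation; "ft_force": force on the tool from outside, world axes, zero at the start; "torque": the same for the moment, N m; "width": finger opening in m; "grip_force": force on a finger pad.
Only numpy, scipy, OpenCV 4.12 (cv2) and the standard library are available. Lean on these libraries where they do the work, as an engineer would, in place of code of your own. Each camera call takes 0.05 s, during which the arm holds its last target. There are 200 camera calls.

## Task

Tidy up after the soil shear test: put the dial gauge, the square brass load cap, the large weight and the small weight each back into the parking tray whose hollow has its outline (the gauge with its stem along the channel of the keyhole tray), in any order. Each must lie upright and flat on its tray's floor, inside the lip, and be set down, not dropped. Leave all four released and at rest.

Things in the scene. Friction and masses are not known exactly. Their poses are not given: they have to be found in the camera images.
- weight_large: loose plain steel weight, upright: disc 62 mm diameter and 20 mm high, on top of it a coaxial round knob 22 mm diameter and 22 mm high (42 mm in all), about 0.5 kg. Origin: centre of its underside; z up; yaw is of no account.
- weight_small: loose plain steel weight, upright: disc 42 mm diameter and 20 mm high, on top of it a coaxial round knob 18 mm diameter and 22 mm high (42 mm in all), about 0.25 kg. Origin: centre of its underside; z up; yaw is of no account.
- load_cap: loose brass load cap of a shear box: square plate 58 x 58 x 12 mm, in the middle of its top a round knob 24 mm diameter and 22 mm high (34 mm in all), about 0.4 kg. Origin: centre of its underside; x and y along the plate's sides, z up; any quarter turn is equivalent.
- gauge: loose dial gauge lying on its back, white face up: round steel body 52 mm diameter and 24 mm high, about 0.16 kg. From its side, 13 mm above its underside, the stem (8 mm thick, to 41 mm from the centre) and spindle (5 mm thick, to 60 mm from the centre) stick out along its +x; opposite, along -x, a dark stub 10 mm thick reaches 33 mm from the centre. Its sides at +y and -y are free to grip. Origin: centre of the body's underside; z up.
- gauge_tip (a point): free end of the gauge's spindle, 60 mm from the body's centre along its +x and 13 mm above its underside.
- tray_large: fixed light grey plastic tray: floor plate 4 mm thick, round the hollow a lip 4 mm wide whose top is 9 mm above the bench (5 mm above the tray floor). Origin: centre of the round hollow at bench height; z up. Hollow: round, 78 mm across, for the large weight.
- tray_small: fixed light grey plastic tray: floor plate 4 mm thick, round the hollow a lip 4 mm wide whose top is 9 mm above the bench (5 mm above the tray floor). Origin: centre of the round hollow at bench height; z up. Hollow: round, 58 mm across, for the small weight.
- tray_square: fixed light grey plastic tray: floor plate 4 mm thick, round the hollow a lip 4 mm wide whose top is 9 mm above the bench (5 mm above the tray floor). Origin: centre of the square hollow at bench height; z up. Hollow: square, 74 x 74 mm, sides along its x and y, for the load cap.
- tray_keyhole: fixed light grey plastic tray: floor plate 4 mm thick, round the hollow a lip 4 mm wide whose top is 9 mm above the bench (5 mm above the tray floor). Origin: centre of the round part of the hollow at bench height; z up. Hollow: keyhole, a round part 68 mm across for the gauge's body, with a channel 22 mm wide along the tray's +x, out to 66 mm from the centre, over which the gauge's stem and spindle lie (stem underside 4 mm above the lip).
Things that resemble listed ones, but are neither listed nor needed, are in the scene too. Leave any red look-alike of the weight_large alone. What is shaped like the weight_small but blue is not meant.

How it is judged:
At the end, for the whole second after the job is handed in: Each part rests flat on the floor of its own tray: within 13 mm of its centre, underside at most 6.2 mm above the bench (floor: 4 mm), within 0.06 rad of upright; gauge tip within 14 mm of the channel's centre line and over 45 mm out along it; all released and at rest (horizontal distance between weight_large and tray_large below 0.013 m and z of weight_large in the frame of tray_large below 0.0062 m and angle between each of weight_large, weight_small, load_cap, gauge's own z axis and vertical below 0.06 rad and linear speed of each of weight_large, weight_small, load_cap, gauge below 0.02 m/s and angular speed of each of weight_large, weight_small, load_cap, gauge below 0.2 rad/s and horizontal distance between weight_small and tray_small below 0.013 m and z of weight_small in the frame of tray_small below 0.0062 m and horizontal distance between load_cap and tray_square below 0.013 m and z of load_cap in the frame of tray_square below 0.0062 m and horizontal distance between gauge and tray_keyhole below 0.013 m and z of gauge in the frame of tray_keyhole below 0.0062 m and y of gauge_tip in the frame of tray_keyhole between -0.014 and 0.014 m and x of gauge_tip in the frame of tray_keyhole above 0.045 m); the robot touches nothing.
It fails at once if the large weight is dropped or thrown (moves faster than 0.6 m/s while the fingers do not hold it) (linear speed of weight_large above 0.6 m/s and contact force between the fingers and weight_large below 0.05 N).
It fails at once if the small weight is dropped or thrown (moves faster than 0.6 m/s while the fingers do not hold it) (linear speed of weight_small above 0.6 m/s and contact force between the fingers and weight_small below 0.05 N).
It fails at once if the load cap is dropped or thrown (moves faster than 0.6 m/s while the fingers do not hold it) (linear speed of load_cap above 0.6 m/s and contact force between the fingers and load_cap below 0.05 N).
It fails at once if the dial gauge is dropped or thrown (moves faster than 0.6 m/s while the fingers do not hold it) (linear speed of gauge above 0.6 m/s and contact force between the fingers and gauge below 0.05 N).
It also fails if it takes over 104 s, if anything falls off the work surface, if the arm or the gripper's body presses on something with over 40 N, if the wrist force passes 120 N, or if a joint passes its speed limit or range.

## Working session

There is one attempt and no reset: what is moved stays moved. The work goes in short steps, Python scripts to look and compute and a tool call to move; the robot and the scene stay as the last step left them, time stands still between calls to the robot, and variables do not carry over. Pictures are saved under pics/ and viewed, at most 14 in all, crops included, and the job is handed in when it is done.

Besides the shell and the picture viewer there is one more tool, called after "Emit:" as name(argument=value, ...) on one line, values as JSON. step_arm: Moves the arm, as the interface text tells. Its arguments: {"type":"object","properties":{"deltas":{"type":"array"},"squeeze":{"type":"number"}},"required":["deltas"]}

```bash
mkdir -p pics
python3 - <<'E'
from bench import readout, cams, r
import cv2
s=readout.read_state()
print({k:s[k] for k in ('time','ee_pos','eef_rot','width')}, r.nose_length)
for n in('top','side'):
    c=cams.camera(n); cv2.imwrite(f'pics/{n}0.png',c['img'][:,:,::-1])
    print({k:v for k,v in c.items() if k!='img'})
E
```

```text
{'time': 0.0, 'ee_pos': array([ 0.16947778, -0.60121159,  0.24373757]), 'eef_rot': array([ 9.90577194e-01,  1.36953598e-01, -1.33108173e-04, -7.18759588e-04]), 'width': 0.08679115876072221} 0.022
{'fx': 537.2313625180558, 'fy': 537.2313625180558, 'cx': 325.04140449839105, 'cy': 248.77119647479958, 'k1': -0.015391475114653885, 'origin': array([ 0.33281501, -0.01831568,  1.08956231]), 'rotation': array([ 0.05511838, -0.048734  , -0.70126492,  0.70909412])}
{'fx': 472.0736536538996, 'fy': 472.0736536538996, 'cx': 322.53135349882746, 'cy': 238.68923191580492, 'k1': -0.054654730030999465, 'origin': array([0.21835434, 0.50566571, 0.68621987]), 'rotation': array([-0.08021478,  0.33644329,  0.90873571, -0.23360417])}
```

View pics/top0.png

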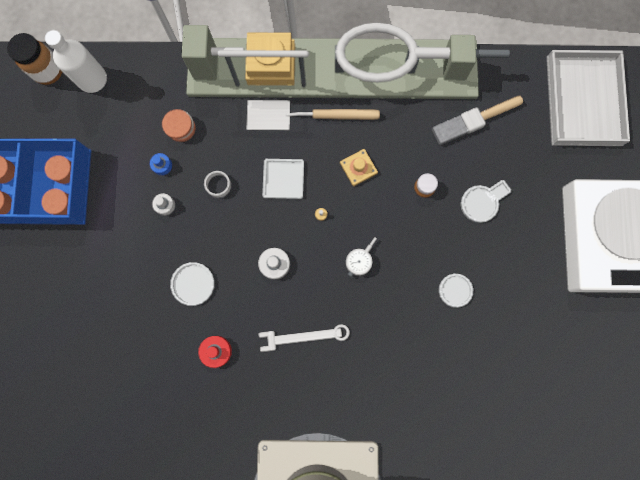

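View pics/side0.png

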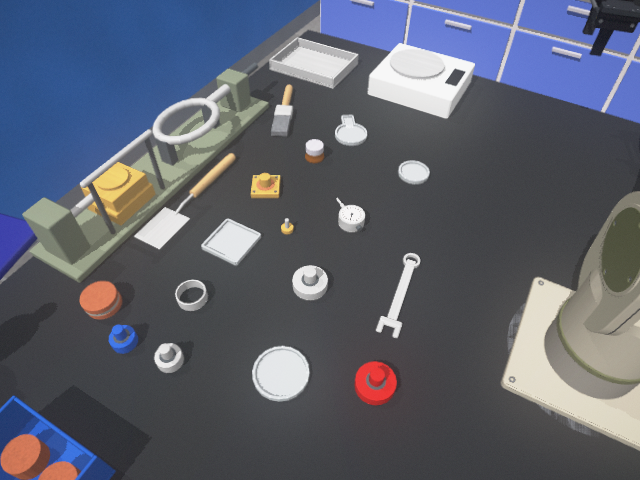

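```bash
cat > h.py <<'E'
import numpy as np, cv2
from scipy.spatial.transform import Rotation as R
from bench import readout, cams, r
def cam(n):
    s=readout.read_state(); c=cams.camera(n)
    if n=='wrist':
        T=np.eye(4); T[:3,:3]=R.from_quat(s['eef_rot']).as_matrix(); T[:3,3]=s['ee_pos']
        T=T@np.array(c['T_tool_cam']); c['o'],c['R']=T[:3,3],T[:3,:3]
    else: c['o'],c['R']=c['origin'],R.from_quat(c['rotation']).as_matrix()
    c['K']=np.array([[c['fx'],0,c['cx']],[0,c['fy'],c['cy']],[0,0,1]]); return c
def plane(c,px,z):
    u=cv2.undistortPoints(np.array(px,float).reshape(-1,1,2),c['K'],np.array([c['k1'],0,0,0.]))[:,0]
    d=np.c_[u[:,0],-u[:,1],-np.ones(len(u))]@c['R'].T
    return c['o']+d*((z-c['o'][2])/d[:,2])[:,None]
def pix(c,P):
    q=(np.atleast_2d(P)-c['o'])@c['R']; q=q*[1,-1,-1]
    return cv2.projectPoints(q,np.zeros(3),np.zeros(3),c['K'],np.array([c['k1'],0,0,0.]))[0][:,0]
def blob(mask,near,pad=0):
    "filled contour of mask nearest to pixel"
    cs,_=cv2.findContours(mask.astype(np.uint8),cv2.RETR_EXTERNAL,cv2.CHAIN_APPROX_NONE)
    cs=[k for k in cs if cv2.contourArea(k)>60]
    return min(cs,key=lambda k:-cv2.pointPolygonTest(k,(float(near[0]),float(near[1])),True))
def circ(P):
    (x,y),rad=cv2.minEnclosingCircle((P[:,:2]*1000).astype(np.float32)); A=np.c_[2*P[:,:2],np.ones(len(P))]
    s=np.linalg.lstsq(A,(P[:,:2]**2).sum(1),rcond=None)[0]
    return s[:2], np.sqrt(s[2]+s[0]**2+s[1]**2)
E
python3 - <<'E'
from h import *
c=cam('top'); h=cv2.cvtColor(c['img'],cv2.COLOR_RGB2HSV); m=h[:,:,2]>95
for n,p,z in [('tl',(193,284),.009),('ts',(456,290),.009),('tk',(480,204),.009),('tsq',(284,179),.009),('wl',(274,263),.02),('ws',(163,207),.02),('g',(359,262),.024),('cap',(359,167),.012),('red',(214,352),.02),('blue',(161,166),.02)]:
    mm=m if n not in('red','blue') else (h[:,:,1]>150)&(h[:,:,2]>60)
    k=blob(mm,p)[:,0]; P=plane(c,k,z)
    q,rad=circ(P); b=cv2.minAreaRect((P[:,:2]*1000).astype(np.float32))
    far=P[np.argmax(np.hypot(*(P[:,:2]-q).T))]
    print(n,k.mean(0).round(),q.round(4),round(rad,4),'rect',np.round(b[0],1),np.round(b[1],1),round(b[2],1),'far',far[:2].round(4))
s=readout.read_state(); print(R.from_quat(s['eef_rot']).as_matrix().round(3), cams.camera('wrist')['T_tool_cam'].round(4))
E
```

```text
tl [192. 284.] [0.4192 0.2611] 0.0439 rect [419.2 261.5] [87.5 87.3] 2.4 far [0.3983 0.2209]
ts [456. 290.] [ 0.4119 -0.2707] 0.034 rect [ 411.9 -270.7] [68.4 69. ] 52.9 far [ 0.4242 -0.3041]
tk [485. 200.] [ 0.5979 -0.3346] 0.0446 rect [ 603.5 -333. ] [ 78.3 110.1] 56.2 far [ 0.6216 -0.3903]
tsq [283. 178.] [0.6402 0.0819] 0.0477 rect [640.6  82.3] [85.7 85.2] 0.5 far [0.6831 0.1201]
wl [273. 263.] [0.4617 0.0955] 0.0312 rect [462.3  95.4] [62.7 62.3] 1.2 far [0.475  0.1249]
ws [163. 204.] [0.581  0.3254] 0.0223 rect [580.9 325.5] [46.6 43.1] 47.3 far [0.5742 0.302 ]
g [361. 257.] [ 0.4741 -0.0804] 0.0312 rect [477.9 -77. ] [53.4 84.6] 80.2 far [ 0.5155 -0.1079]
cap [358. 167.] [ 0.6649 -0.0743] 0.034 rect [665.1 -74. ] [61.1 61.4] 29.3 far [ 0.6259 -0.0617]
red [215. 351.] [0.2855 0.2068] 0.0308 rect [285.2 206. ] [59.9 63.3] 0.8 far [0.2903 0.1746]
blue [161. 164.] [0.6656 0.3349] 0.022 rect [665.1 335. ] [47.6 39.4] 46.2 far [0.6523 0.3145]
[[ 0.962  0.271 -0.   ]
 [ 0.271 -0.962  0.001]
 [-0.    -0.001 -1.   ]] [[-3.000e-04  9.654e-01  2.608e-01  7.110e-02]
 [ 1.000e+00  6.000e-04 -1.000e-03 -9.000e-04]
 [-1.100e-03  2.608e-01 -9.654e-01 -1.401e-01]
 [ 0.000e+00  0.000e+00  0.000e+00  1.000e+00]]
```

Emit:
step_arm(deltas=[[[0,0,0.867,0.432,-0.4225,0,100],[0,0,0.867,0.432,-0.4225,0,100],[0,0,0.867,0.432,-0.4225,0,100],[0,0,0.867,0.432,-0.4225,0,100],[0,0,0.867,0.432,-0.4225,0,100],[0,0,0.867,0.432,-0.4225,0,100],[0,0,0.867,0.432,-0.4225,0,100],[0,0,0.867,0.432,-0.4225,0,100],[0,0,0.867,0.432,-0.4225,0,100],[0,0,0.867,0.432,-0.4225,0,100],[0,0,0.867,0.432,-0.4225,0,100],[0,0,0.867,0.432,-0.4225,0,100],[0,0,0.867,0.432,-0.4225,0,100],[0,0,0.867,0.432,-0.4225,0,100]]])

```text
time: 1.95
ee_pos: [0.4705, -0.0787, 0.2446]
eef_rot: [0.956, -0.293, 0.0, 0.0]
ft_force: [0.2, -0.2, 1.1]
width: 0.0869
grip_force: 0.0
```

Run:
```python
from h import *
s=readout.read_state(); c=cam('wrist'); cv2.imwrite('pics/w1.png',c['img'][:,:,::-1])
print(pix(c,[[.471,-.077,.024],[.5155,-.1079,.013],[.4705,-.0787,.0]]), c['o'], c['fx'])
```

```text
[[316.50853964 212.92776621]
 [317.19835322 154.90646705]
 [318.22092981 207.86940042]] [ 0.52917144 -0.11749972  0.38467084] 381.83900851749104
```

View pics/w1.png

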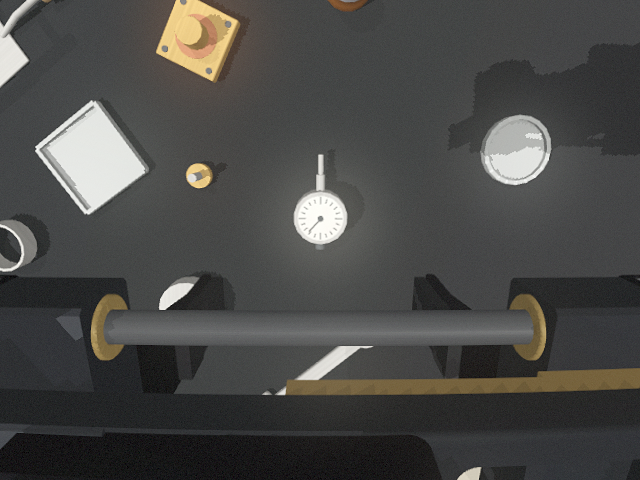

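```bash
cat >> h.py <<'E'
def gauge(c,near,off=0.):
    "centre, yaw of gauge; off = height of underside"
    m=(c['img'].min(2)>95).astype(np.uint8)
    k=blob(m,near); f=np.zeros_like(m); cv2.drawContours(f,[k],-1,1,-1)
    a=cv2.contourArea(k); w=int(np.sqrt(a/np.pi))|1
    b=cv2.morphologyEx(f,cv2.MORPH_OPEN,cv2.getStructuringElement(cv2.MORPH_ELLIPSE,(w,w)))
    q,rad=circ(plane(c,blob(b,near)[:,0],.024+off))
    P=plane(c,k[:,0],.013+off)[:,:2]; d=np.hypot(*(P-q).T); t=P[d>d.max()-.004].mean(0)-q
    return q,rad,np.degrees(np.arctan2(t[1],t[0])),d.max()
def go(x,y,z,yaw):
    "tool-axis shift and turn from measured pose to world pose"
    s=readout.read_state(); M=R.from_quat(s['eef_rot'])
    N=R.from_euler('zx',[yaw,180],degrees=True)
    print('turn',(M.inv()*N).as_rotvec().round(3),'shift',(M.inv().apply(np.array([x,y,z])-s['ee_pos'])).round(4))
E
python3 - <<'E'
from h import *
c=cam('wrist'); q,rad,a,L=gauge(c,(320,217)); print(q,rad,a,L)
t=cam('top'); print(gauge(t,(359,262)))
go(*q,.1,a); go(*q,.024,a)
# keyhole tray in top view
m=(t['img'].min(2)>95).astype(np.uint8); k=blob(m,(480,204)); f=np.zeros_like(m); cv2.drawContours(f,[k],-1,1,-1)
b=cv2.morphologyEx(f,cv2.MORPH_OPEN,cv2.getStructuringElement(cv2.MORPH_ELLIPSE,(31,31)))
q,rad=circ(plane(t,blob(b,(480,204))[:,0],.009)); P=plane(t,k[:,0],.009)[:,:2]; d=np.hypot(*(P-q).T); v=P[d>d.max()-.012].mean(0)-q
print('key',q,rad,np.degrees(np.arctan2(v[1],v[0])),d.max())
E
```

```text
[ 0.46604082 -0.07768483] 0.026526399414250484 -34.32296743059231 0.05877499836381763
(array([ 0.13959482, -0.12433821]), np.float64(0.11528638143891241), np.float64(-23.078572616412274), np.float64(0.7433183566972287))
turn [ 0.    -0.    -1.192] shift [-0.0041  0.0022  0.1446]
turn [ 0.    -0.    -1.192] shift [-0.0041  0.0022  0.2206]
key [ 0.59088557 -0.3243363 ] 0.038697820874075785 -55.599650847396525 0.07212952485819071
```

Emit:
step_arm(deltas=[[[0,0,0.004,-0.004,0.002,0.06,100],[0,0,0.004,-0.004,0.002,0.12,100],[0,0,0.004,-0.004,0.002,0.17,100],[0,0,0.004,-0.004,0.002,0.2,100],[0,0,0.004,-0.004,0.002,0.2136,100],[0,0,0.004,-0.004,0.002,0.2136,100],[0,0,0.004,-0.004,0.002,0.2136,100],[0,0,0.004,-0.004,0.002,0.2136,40],[0,0,0.004,-0.004,0.002,0.2136,40],[0,0,0.004,-0.004,0.002,0.2136,40],[0,0,0.004,-0.004,0.002,0.2136,40],[0,0,0.004,-0.004,0.002,0.2136,40],[0,0,0.004,-0.004,0.002,0.2136,40]]], squeeze=20)

```text
time: 3.72
ee_pos: [0.4663, -0.0772, 0.031]
eef_rot: [0.956, -0.294, -0.0, 0.0]
ft_force: [-1.0, -0.4, 1.6]
width: 0.0513
grip_force: 20.0
```

```bash
sed -i "s/'zx'/'ZX'/" h.py; python3 -c "
from h import *
go(.466,-.0777,.12,-34.3); go(.5909,-.3243,.12,-55.6)"
```

```text
turn [ 0.    -0.     0.002] shift [ 0.      0.0006 -0.089 ]
turn [ 0.    -0.     0.374] shift [ 0.2419  0.1346 -0.089 ]
```

Emit:
step_arm(deltas=[[[0,0,0,0,0,-0.03,40],[0,0,0,0,0,-0.09,40],[0,0,0.1,0.05,0.028,-0.09,40],[0,0,0.2,0.1,0.056,-0.09,40],[0,0,0.3,0.15,0.084,-0.09,40],[0,0,0.374,0.2,0.112,-0.09,40],[0,0,0.374,0.242,0.1346,-0.09,40],[0,0,0.374,0.242,0.1346,-0.09,40],[0,0,0.374,0.242,0.1346,-0.09,40],[0,0,0.374,0.242,0.1346,-0.09,40],[0,0,0.374,0.242,0.1346,-0.09,40]]])

```text
time: 5.1
ee_pos: [0.591, -0.3235, 0.1213]
eef_rot: [0.885, -0.466, 0.0, 0.0]
ft_force: [0.2, -0.1, -0.1]
width: 0.0514
grip_force: 20.0
```

Run:
```python
from h import *
c=cam('wrist'); cv2.imwrite('pics/w2.png',c['img'][:,:,::-1])
s=readout.read_state(); print(s['ee_pos'],s['width'])
v=np.array([np.cos(np.radians(-55.6)),np.sin(np.radians(-55.6))])*.07+[.5909,-.3243]
print(pix(c,[[.5909,-.3243,.009],[*v,.009]]))
```

```text
[ 0.59103524 -0.32374453  0.12133797] 0.051408720439465316
[[319.14025174 241.77843102]
 [319.33531048 136.45800948]]
```

View pics/w2.png

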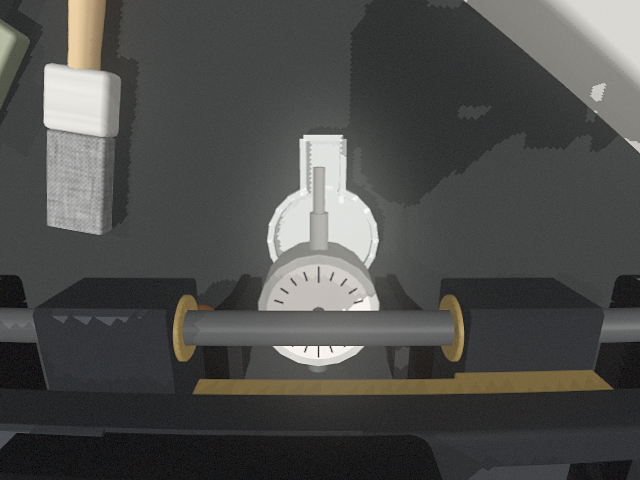

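Emit:
step_arm(deltas=[[[0,0,0,0.0,0.0025,0.02,40],[0,0,0,0.0,0.0025,0.05,40],[0,0,0,0.0,0.0025,0.07,40],[0,0,0,0.0,0.0025,0.08,40],[0,0,0,0.0,0.0025,0.083,40],[0,0,0,0.0,0.0025,0.0845,40],[0,0,0,0.0,0.0025,0.0855,40],[0,0,0,0.0,0.0025,0.086,40],[0,0,0,0.0,0.0025,0.086,40],[0,0,0,0.0,0.0025,0.086,40]]])

```text
time: 6.4
ee_pos: [0.589, -0.3258, 0.0351]
eef_rot: [0.885, -0.466, 0.0, 0.0]
ft_force: [-0.3, 0.4, -0.3]
width: 0.0516
grip_force: 20.0
```

Emit:
step_arm(deltas=[[[0,0,0,0,0,0.0007,40],[0,0,0,0,0,0.0014,40],[0,0,0,0,0,0.0014,40]]])

```text
time: 6.78
ee_pos: [0.5891, -0.3259, 0.035]
eef_rot: [0.885, -0.466, 0.0, 0.0]
ft_force: [-6.0, 2.2, 11.3]
width: 0.0514
grip_force: 20.0
```

Emit:
step_arm(deltas=[[[0,0,0,0,0,-0.001,40],[0,0,0,0,0,-0.001,65],[0,0,0,0,0,-0.001,78],[0,0,0,0,0,-0.001,78],[0,0,0,0,0,-0.02,78],[0,0,0,0,0,-0.06,78],[0,0,0,0,0,-0.12,78],[0,0,0,0,0,-0.18,78],[0,0,0,0,0,-0.19,100],[0,0,0,0,0,-0.19,100]]])

```text
time: 8.02
ee_pos: [0.5892, -0.3259, 0.225]
eef_rot: [0.885, -0.466, 0.001, 0.0]
ft_force: [-0.0, 0.0, -0.5]
width: 0.0803
grip_force: 0.0
```

Run:
```python
from h import *
c=cam('wrist'); cv2.imwrite('pics/w3.png',c['img'][100:350,170:470,::-1])
p=pix(c,[[.5889,-.3258,.028]])[0]; print(p,gauge(c,p,.004))
go(.6649,-.0743,.22,29.3-60); go(.6649,-.0743,.22,29.3-90)
```

```text
[318.57130303 218.01311578] (array([ 0.59023401, -0.32741694]), np.float64(0.03816281023864623), np.float64(-55.34748486325151), np.float64(0.06992417039674839))
turn [ 0.     0.    -0.434] shift [-0.1643 -0.205   0.0032]
turn [0.    0.    0.089] shift [-0.1643 -0.205   0.0032]
```

View pics/w3.png

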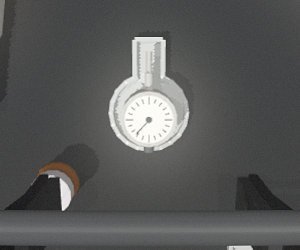

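Emit:
step_arm(deltas=[[[0,0,-0.97,-0.164,-0.205,0,100],[0,0,-0.97,-0.164,-0.205,0,100],[0,0,-0.97,-0.164,-0.205,0,100],[0,0,-0.97,-0.164,-0.205,0,100],[0,0,-0.97,-0.164,-0.205,0,100],[0,0,-0.97,-0.164,-0.205,0,100],[0,0,-0.97,-0.164,-0.205,0,100],[0,0,-0.97,-0.164,-0.205,0,100],[0,0,-0.97,-0.164,-0.205,0,100]]])

```text
time: 9.2
ee_pos: [0.6652, -0.0757, 0.2235]
eef_rot: [1.0, -0.001, -0.0, 0.0]
ft_force: [-0.4, 0.5, 0.3]
width: 0.0872
grip_force: 0.0
```

Run:
```python
from h import *
c=cam('wrist'); h=cv2.cvtColor(c['img'],cv2.COLOR_RGB2HSV); cv2.imwrite('pics/w4.png',c['img'][:,:,::-1])
p=pix(c,[[.665,-.074,.012]])[0]; k=blob((h[:,:,1]>80)&(h[:,:,2]>80),p)[:,0]; P=plane(c,k,.012)
b=cv2.minAreaRect((P[:,:2]*1000).astype(np.float32)); print(p,k.mean(0),b)
m=c['img'].min(2)>95; p=pix(c,[[.64,.082,.009]])[0]; k=blob(m,p)[:,0]; P=plane(c,k,.009)
print(p,k.min(0),k.max(0),cv2.minAreaRect((P[:,:2]*1000).astype(np.float32)))
go(*np.array(b[0])/1000,.036,0)
```

```text
[316.64802099 214.69425489] [319.49295775 213.63849765] ((665.2091064453125, -76.40447235107422), (59.797821044921875, 58.97126388549805), 29.262868881225586)
[156.20955866 240.14675897] [113 198] [204 281] ((639.4006958007812, 78.85832977294922), (85.5896224975586, 83.70072937011719), 89.50596618652344)
turn [ 0.    -0.    -0.002] shift [-1.000e-04  9.000e-04  1.876e-01]
```

View pics/w4.png

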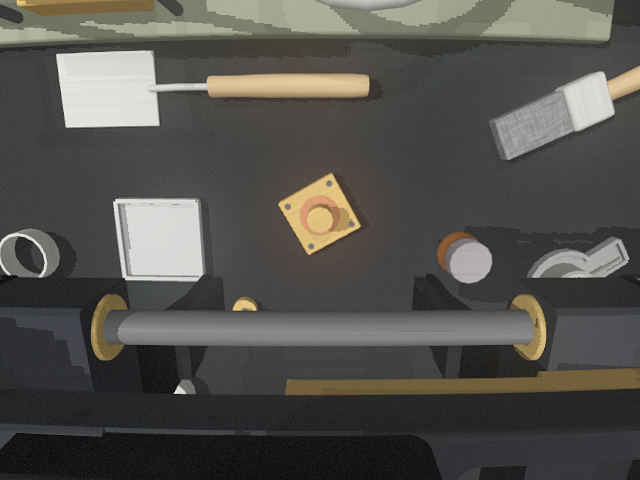

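Emit:
step_arm(deltas=[[[0,0,0,0,0.001,0.06,100],[0,0,0,0,0.001,0.12,80],[0,0,0,0,0.001,0.16,70],[0,0,0,0,0.001,0.18,60],[0,0,0,0,0.001,0.187,60],[0,0,0,0,0.001,0.187,60],[0,0,0,0,0.001,0.187,40],[0,0,0,0,0.001,0.187,10],[0,0,0,0,0.001,0.187,10],[0,0,0,0,0.001,0.187,10],[0,0,0,0,0.001,0.187,10],[0,0,0,0,0.001,0.187,10],[0,0,0,0,0.001,0.187,10]]], squeeze=40)

```text
time: 10.88
ee_pos: [0.6656, -0.076, 0.0369]
eef_rot: [1.0, -0.0, 0.0, 0.0]
ft_force: [-1.9, -1.7, 6.5]
width: 0.0231
grip_force: 40.0
```

```bash
python3 -c "
from h import *
go(.640,.0805,.12,-29.3)"
```

```text
turn [ 0.    -0.001  0.511] shift [-0.0256 -0.1565 -0.0832]
```

Emit:
step_arm(deltas=[[[0,0,0,0,0,-0.03,10],[0,0,0,0,0,-0.084,10],[0,0,0.12,-0.006,-0.04,-0.084,10],[0,0,0.24,-0.013,-0.08,-0.084,10],[0,0,0.36,-0.02,-0.12,-0.084,10],[0,0,0.48,-0.0256,-0.1565,-0.084,10],[0,0,0.511,-0.0256,-0.1565,-0.084,10],[0,0,0.511,-0.0256,-0.1565,-0.084,10],[0,0,0.511,-0.0256,-0.1565,-0.084,10],[0,0,0.511,-0.0256,-0.1565,-0.084,10]]])

```text
time: 12.12
ee_pos: [0.6399, 0.0798, 0.1203]
eef_rot: [0.967, -0.253, -0.0, 0.0]
ft_force: [-0.5, -0.6, -3.6]
width: 0.0233
grip_force: 40.0
```

Run:
```python
from h import *
c=cam('wrist'); cv2.imwrite('pics/w5.png',c['img'][:,:,::-1])
print(readout.read_state()['ee_pos'],pix(c,[[.64+a*.041,.0805+b*.041,.009] for a,b in((1,1),(1,-1),(-1,-1),(-1,1))]))
```

```text
[0.63989216 0.08000487 0.12035427] [[234.93316861 221.19518765]
 [341.79301629 160.45194968]
 [397.8327204  265.0364567 ]
 [296.08787927 317.74640668]]
```

View pics/w5.png

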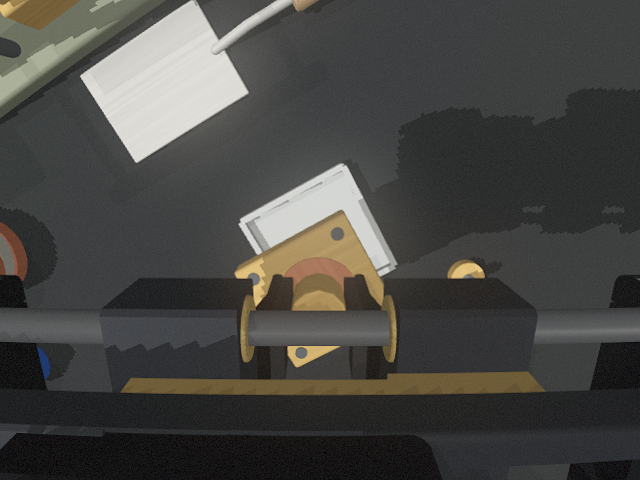

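Emit:
step_arm(deltas=[[[0,0,0,-0.002,0.001,0.03,10],[0,0,0,-0.002,0.001,0.06,10],[0,0,0,-0.002,0.001,0.072,10],[0,0,0,-0.002,0.001,0.076,10],[0,0,0,-0.002,0.001,0.078,10],[0,0,0,-0.002,0.001,0.079,10],[0,0,0,-0.002,0.001,0.0795,10],[0,0,0,-0.002,0.001,0.0795,10]]])

```text
time: 13.18
ee_pos: [0.6377, 0.081, 0.0414]
eef_rot: [0.968, -0.253, 0.0, -0.0]
ft_force: [-0.1, 0.1, -4.6]
width: 0.0232
grip_force: 40.0
```

Emit:
step_arm(deltas=[[[0,0,0,0,0,0.0006,10],[0,0,0,0,0,0.0012,10],[0,0,0,0,0,0.0012,10]]])

```text
time: 13.55
ee_pos: [0.6378, 0.081, 0.0409]
eef_rot: [0.968, -0.253, 0.0, 0.0]
ft_force: [-4.2, -1.1, 6.3]
width: 0.0231
grip_force: 40.0
```

Emit:
step_arm(deltas=[[[0,0,0,0,0,-0.0005,30],[0,0,0,0,0,-0.0005,60],[0,0,0,0,0,-0.0005,60],[0,0,0,0,0,-0.0005,60],[0,0,0,0,0,-0.03,60],[0,0,0,0,0,-0.09,60],[0,0,0,0,0,-0.15,100],[0,0,0,0,0,-0.18,100],[0,0,0,0,0,-0.18,100]]])

```text
time: 14.68
ee_pos: [0.6388, 0.0814, 0.2229]
eef_rot: [0.968, -0.253, 0.002, -0.001]
ft_force: [-0.1, -0.5, 0.5]
width: 0.0745
grip_force: 0.0
```

Run:
```python
from h import *
c=cam('wrist'); h=cv2.cvtColor(c['img'],cv2.COLOR_RGB2HSV); cv2.imwrite('pics/w6.png',c['img'][100:350,170:470,::-1])
p=pix(c,[[.638,.081,.016]])[0]; k=blob((h[:,:,1]>80)&(h[:,:,2]>80),p)[:,0]; P=plane(c,k,.016)
b=cv2.minAreaRect((P[:,:2]*1000).astype(np.float32)); print(p,b)
m=c['img'].max(2)>95; k=blob(m,p)[:,0]; P=plane(c,k,.009)
print(k.min(0),k.max(0),cv2.minAreaRect((P[:,:2]*1000).astype(np.float32)))
go(.581,.3254,.22,0)
```

```text
[319.81492041 216.68861266] ((637.56884765625, 81.52151489257812), (57.1483268737793, 57.338233947753906), 89.92195129394531)
[262 154] [377 274] ((637.3897705078125, 84.65518188476562), (94.86334991455078, 114.27197265625), 87.5946273803711)
turn [-0.    -0.002 -0.511] shift [-0.1692 -0.1852  0.0005]
```

View pics/w6.png

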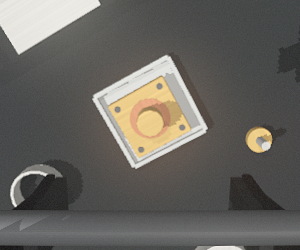

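Emit:
step_arm(deltas=[[[0,0,-0.51,-0.169,-0.185,0,100],[0,0,-0.51,-0.169,-0.185,0,100],[0,0,-0.51,-0.169,-0.185,0,100],[0,0,-0.51,-0.169,-0.185,0,100],[0,0,-0.51,-0.169,-0.185,0,100],[0,0,-0.51,-0.169,-0.185,0,100],[0,0,-0.51,-0.169,-0.185,0,100],[0,0,-0.51,-0.169,-0.185,0,100]]])

```text
time: 15.72
ee_pos: [0.5814, 0.3235, 0.2196]
eef_rot: [1.0, -0.002, 0.0, 0.0]
ft_force: [-1.0, -0.2, -0.4]
width: 0.0871
grip_force: 0.0
```

Run:
```python
from h import *
c=cam('wrist'); cv2.imwrite('pics/w7.png',c['img'][:,:,::-1])
p=pix(c,[[.581,.3254,.02]])[0]; k=blob(c['img'].min(2)>95,p)[:,0]; print(readout.read_state()['ee_pos'],p,k.min(0),k.max(0),circ(plane(c,k,.02)))
```

```text
[0.58126045 0.32380532 0.21971221] [316.33396369 217.52818073] [255 153] [388 293] (array([0.57789017, 0.32126579]), np.float64(0.056007179918578995))
```

View pics/w7.png

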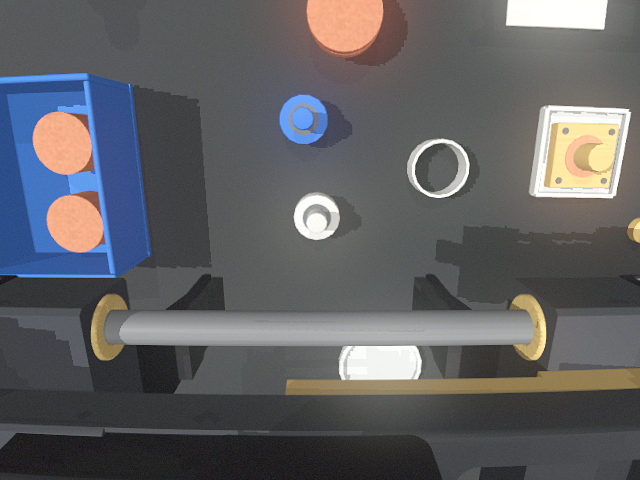

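Emit:
step_arm(deltas=[[[0,0,0,0,-0.0015,0.06,80],[0,0,0,0,-0.0015,0.12,60],[0,0,0,0,-0.0015,0.155,60],[0,0,0,0,-0.0015,0.17,60],[0,0,0,0,-0.0015,0.1752,60],[0,0,0,0,-0.0015,0.1752,60],[0,0,0,0,-0.0015,0.1752,40],[0,0,0,0,-0.0015,0.1752,5],[0,0,0,0,-0.0015,0.1752,5],[0,0,0,0,-0.0015,0.1752,5],[0,0,0,0,-0.0015,0.1752,5],[0,0,0,0,-0.0015,0.1752,5],[0,0,0,0,-0.0015,0.1752,5]]], squeeze=40)

```text
time: 17.4
ee_pos: [0.5808, 0.3263, 0.0447]
eef_rot: [1.0, -0.001, 0.0, 0.0]
ft_force: [-1.6, -2.3, 1.9]
width: 0.0167
grip_force: 40.0
```

```bash
python3 -c "
from h import *
go(.4119,-.2707,.13,-30)"
```

```text
turn [ 0.    -0.     0.522] shift [-0.1681  0.5972 -0.0851]
```

Emit:
step_arm(deltas=[[[0,0,0,0,0,-0.03,5],[0,0,0,0,0,-0.09,5],[0,0,0,-0.012,0.04,-0.11,5],[0,0,0.05,-0.025,0.09,-0.11,5],[0,0,0.1,-0.04,0.145,-0.11,5],[0,0,0.15,-0.056,0.2,-0.11,5],[0,0,0.2,-0.072,0.255,-0.11,5],[0,0,0.25,-0.087,0.31,-0.11,5],[0,0,0.3,-0.102,0.365,-0.11,5],[0,0,0.35,-0.118,0.42,-0.11,5],[0,0,0.4,-0.133,0.475,-0.11,5],[0,0,0.45,-0.15,0.53,-0.11,5],[0,0,0.5,-0.163,0.58,-0.1,5],[0,0,0.52,-0.168,0.5972,-0.085,5],[0,0,0.52,-0.168,0.5972,-0.085,5],[0,0,0.52,-0.168,0.5972,-0.085,5],[0,0,0.52,-0.168,0.5972,-0.085,5]]])

```text
time: 19.52
ee_pos: [0.4129, -0.2692, 0.1302]
eef_rot: [0.967, -0.256, 0.0, 0.0]
ft_force: [0.2, -0.3, -1.7]
width: 0.0172
grip_force: 40.0
```

Run:
```python
from h import *
c=cam('wrist'); cv2.imwrite('pics/w8.png',c['img'][:,:,::-1])
a=np.linspace(0,2*np.pi,12,endpoint=False)
P=np.c_[.4119+.033*np.cos(a),-.2707+.033*np.sin(a),0*a+.009]; print(readout.read_state()['ee_pos'],pix(c,P).round().tolist())
```

```text
[ 0.41277818 -0.26942563  0.13014238] [[298.0, 200.0], [280.0, 217.0], [275.0, 239.0], [281.0, 262.0], [298.0, 277.0], [321.0, 283.0], [344.0, 278.0], [361.0, 262.0], [368.0, 240.0], [362.0, 217.0], [345.0, 200.0], [322.0, 193.0]]
```

View pics/w8.png

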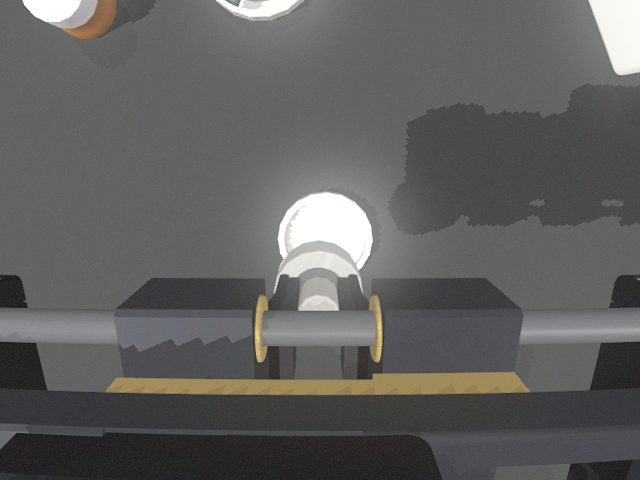

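Emit:
step_arm(deltas=[[[0,0,0,0.0005,0.004,0.03,5],[0,0,0,0.0005,0.004,0.06,5],[0,0,0,0.0005,0.004,0.073,5],[0,0,0,0.0005,0.004,0.078,5],[0,0,0,0.0005,0.004,0.08,5],[0,0,0,0.0005,0.004,0.0808,5],[0,0,0,0.0005,0.004,0.0815,5],[0,0,0,0.0005,0.004,0.082,5],[0,0,0,0.0005,0.004,0.082,5]]])

```text
time: 20.7
ee_pos: [0.4108, -0.2745, 0.0486]
eef_rot: [0.966, -0.258, 0.0, 0.0]
ft_force: [-2.2, 2.0, 6.8]
width: 0.0168
grip_force: 40.0
```

Emit:
step_arm(deltas=[[[0,0,0,0,0,-0.0006,25],[0,0,0,0,0,-0.0006,50],[0,0,0,0,0,-0.0006,50],[0,0,0,0,0,-0.0006,50],[0,0,0,0,0,-0.03,50],[0,0,0,0,0,-0.09,50],[0,0,0,0,0,-0.15,80],[0,0,0,0,0,-0.175,100],[0,0,0,0,0,-0.175,100]]])

```text
time: 21.82
ee_pos: [0.4113, -0.2748, 0.2247]
eef_rot: [0.966, -0.258, 0.002, 0.001]
ft_force: [0.4, 1.0, -0.5]
width: 0.066
grip_force: 0.0
```

Run:
```python
from h import *
c=cam('wrist'); cv2.imwrite('pics/w9.png',c['img'][100:350,170:470,::-1])
print(pix(c,[[.4108,-.274,.024],[.4108,-.274,.009]]))
go(.4617,.0955,.22,0)
```

```text
[[317.80398005 218.35460343]
 [317.78608096 215.14167661]]
turn [ 0.001 -0.001 -0.521] shift [-0.1399 -0.3462  0.0027]
```

View pics/w9.png

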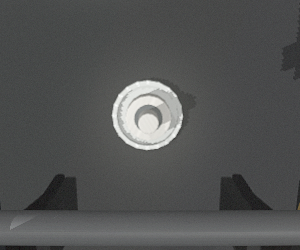

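Emit:
step_arm(deltas=[[[0,0,-0.52,-0.14,-0.346,0,100],[0,0,-0.52,-0.14,-0.346,0,100],[0,0,-0.52,-0.14,-0.346,0,100],[0,0,-0.52,-0.14,-0.346,0,100],[0,0,-0.52,-0.14,-0.346,0,100],[0,0,-0.52,-0.14,-0.346,0,100],[0,0,-0.52,-0.14,-0.346,0,100],[0,0,-0.52,-0.14,-0.346,0,100],[0,0,-0.52,-0.14,-0.346,0,100],[0,0,-0.52,-0.14,-0.346,0,100]]])

```text
time: 23.12
ee_pos: [0.4613, 0.0944, 0.2224]
eef_rot: [1.0, -0.002, -0.0, 0.0]
ft_force: [0.8, 0.9, 0.2]
width: 0.0871
grip_force: 0.0
```

Run:
```python
from h import *
c=cam('wrist'); cv2.imwrite('pics/w10.png',c['img'][:,:,::-1])
p=pix(c,[[.4617,.0955,.02]])[0]; k=blob(c['img'].min(2)>110,p)[:,0]; print(readout.read_state()['ee_pos'],p,k.min(0),k.max(0),circ(plane(c,k,.02)))
p=pix(c,[[.4192,.2611,.009]])[0]; k=blob(c['img'].min(2)>110,p)[:,0]; print(p,k.min(0),k.max(0))
```

```text
[0.46131176 0.09464058 0.22252421] [317.30309297 215.92295917] [285 181] [353 249] (array([0.46157653, 0.09402073]), np.float64(0.031005973372986974))
[148.7556054  257.03168983] [107 214] [197 299]
```

View pics/w10.png

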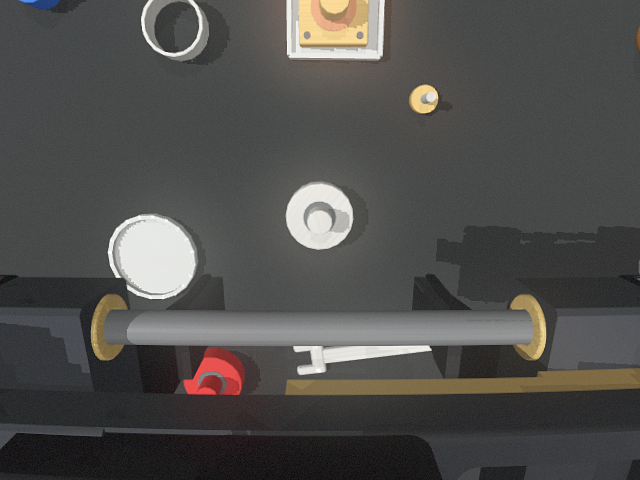

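Emit:
step_arm(deltas=[[[0,0,0,0,0.0005,0.06,80],[0,0,0,0,0.0005,0.12,60],[0,0,0,0,0.0005,0.155,60],[0,0,0,0,0.0005,0.173,60],[0,0,0,0,0.0005,0.178,60],[0,0,0,0,0.0005,0.178,60],[0,0,0,0,0.0005,0.178,40],[0,0,0,0,0.0005,0.178,8],[0,0,0,0,0.0005,0.178,8],[0,0,0,0,0.0005,0.178,8],[0,0,0,0,0.0005,0.178,8],[0,0,0,0,0.0005,0.178,8],[0,0,0,0,0.0005,0.178,8]]], squeeze=50)

```text
time: 24.8
ee_pos: [0.4614, 0.0946, 0.0448]
eef_rot: [1.0, -0.001, 0.0, 0.0]
ft_force: [-1.3, -3.1, 5.9]
width: 0.0207
grip_force: 50.0
```

```bash
python3 -c "
from h import *
go(.4192,.2595,.13,0)"
```

```text
turn [ 0.001 -0.    -0.002] shift [-0.0425 -0.1648 -0.0853]
```

Emit:
step_arm(deltas=[[[0,0,0,0,0,-0.03,8],[0,0,0,0,0,-0.085,8],[0,0,0,-0.01,-0.04,-0.085,8],[0,0,0,-0.021,-0.082,-0.085,8],[0,0,0,-0.032,-0.125,-0.085,8],[0,0,0,-0.0425,-0.165,-0.085,8],[0,0,0,-0.0425,-0.165,-0.085,8],[0,0,0,-0.0425,-0.165,-0.085,8],[0,0,0,-0.0425,-0.165,-0.085,8]]])

```text
time: 25.92
ee_pos: [0.4192, 0.2589, 0.1292]
eef_rot: [1.0, -0.001, -0.0, 0.0]
ft_force: [0.4, -0.1, -5.8]
width: 0.0206
grip_force: 50.0
```

Run:
```python
from h import *
c=cam('wrist'); cv2.imwrite('pics/w11.png',c['img'][:,:,::-1])
a=np.linspace(0,2*np.pi,4,endpoint=False)
P=np.c_[.4192+.043*np.cos(a),.2595+.043*np.sin(a),0*a+.009]; print(readout.read_state()['ee_pos'],pix(c,P).round().tolist())
```

```text
[0.41924159 0.25898196 0.129317  ] [[318.0, 179.0], [257.0, 240.0], [318.0, 296.0], [379.0, 240.0]]
```

View pics/w11.png

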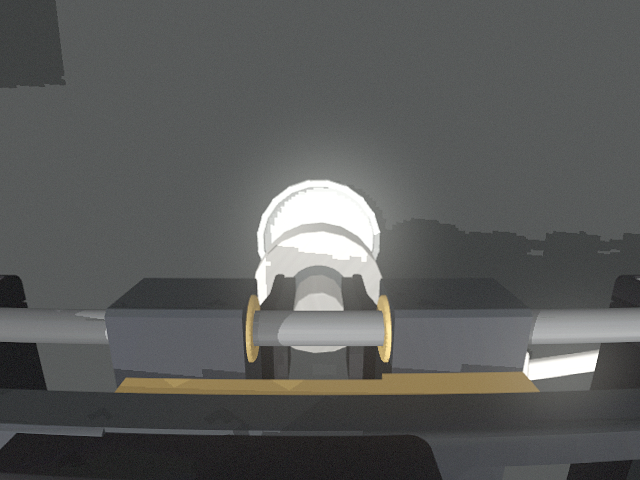

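Emit:
step_arm(deltas=[[[0,0,0,0,0,0.03,8],[0,0,0,0,0,0.06,8],[0,0,0,0,0,0.073,8],[0,0,0,0,0,0.078,8],[0,0,0,0,0,0.0795,8],[0,0,0,0,0,0.0803,8],[0,0,0,0,0,0.081,8],[0,0,0,0,0,0.0813,8],[0,0,0,0,0,0.0813,8]]])

```text
time: 27.1
ee_pos: [0.4193, 0.2603, 0.0489]
eef_rot: [1.0, -0.001, 0.0, -0.0]
ft_force: [-0.2, -0.6, 2.3]
width: 0.0204
grip_force: 50.0
```

Emit:
step_arm(deltas=[[[0,0,0,0,0,0,30],[0,0,0,0,0,0,55],[0,0,0,0,0,0,55],[0,0,0,0,0,0,55],[0,0,0,0,0,-0.03,55],[0,0,0,0,0,-0.09,55],[0,0,0,0,0,-0.15,55],[0,0,0,0,0,-0.19,55],[0,0,0,0,0,-0.19,55],[0,0,0,0,0,-0.19,55]]])

```text
time: 28.35
ee_pos: [0.4188, 0.2598, 0.2376]
eef_rot: [1.0, -0.001, -0.0, 0.0]
ft_force: [-0.6, -0.5, -1.0]
width: 0.0478
grip_force: 0.0
```

Run:
```python
from h import *
w=cam('wrist')['img'][90:340,170:470]; t=cam('top')['img']
g=cv2.resize(t[170:230,450:540],None,fx=4,fy=4,interpolation=2); s=cv2.resize(t[255:315,420:490],None,fx=4,fy=4,interpolation=2)
H=250; o=np.zeros((500,660,3),np.uint8); o[:250,:300]=w; o[250:490,:360]=g; o[250:490,370:650]=s
o[:240,370:650]=cv2.resize(t[145:205,245:315],None,fx=4,fy=4,interpolation=2)
cv2.imwrite('pics/end.png',o[:,:,::-1])
```

```text
(no output)
```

View pics/end.png

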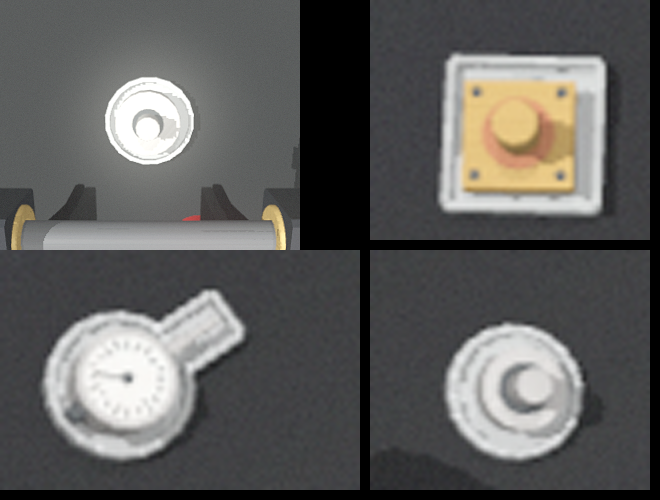

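```bash
python3 -c "
from bench import r
print(r.close_job())"
```

```text
the job is handed in; nothing more can be done
None
```

The job is handed in at about 28 s of the 104 s allowed: the gauge, load cap, large weight and small weight are each set down in their own trays and released, and the last pictures show all four inside their lips; no verdict came back.

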